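# Feel along the weld seam on a die cushion

### The arm

A 7-joint arm with a two-finger parallel gripper is mounted at the origin on the work surface. World frame = base frame: x ahead of the robot, y to its left, z up, the work surface at z = 0. Lengths are in m, angles in degrees, forces in N, time in s.
With the tool pointing down it reaches from about 0.425 to 0.875 m from the base axis. Payload 4.7 kg.
Tool frame: the origin (TCP) lies on the centre line of the jaws, within the pads' length; the fingertips stand env.nose_length ahead of it and the grasp point (between the pads) lies 8 mm behind it (env.nose_length is the distance from the TCP to the fingertips, in m); y points along the fingers, z is the direction in which the jaws open and shut, and the axes are right-handed (so a half turn about y gives the same grasp; the last joint's range is limited). The gripper opens to 87 mm and grips with 3 to 60 N. Pads are 19 mm wide; open, the fingers measure 117 mm over their backs; the gripper's body (75 mm by 190 mm) begins 51 mm behind the grasp point.
Start: joints at [67.443, 18.392, -4.016, 83.108, 1.295, 78.541, -3.26], TCP at [0.258, -0.597, 0.21] pointing down, gripper open.
Joint ranges: [-163.93, 163.93], [-17.29, 119.83], [-79.2, 71.16], [3.27, 140.29], [-89.18, 269.18], [5.43, 117.66], [-154.24, 154.24]. Speed limits (degrees/s): [147.25, 147.25, 180, 180, 180, 180, 180].

### API

Orientations are given as [roll, pitch, yaw] about the fixed x, y, z axes, in that order (R = Rz(yaw) Ry(pitch) Rx(roll)).
In Python, from cell import env, read_camera, camera_info, job, models gives the robot as it stands.
- The arm moves only by the tool move_arm, never from a script. Its argument "moves" is a list of rows, each a list of 6 numbers: the shift along the tool's x, y, z in mm, then the turn, a rotation vector about the tool's x, y, z in degrees. In form: [[x, y, z, ax, ay, az], ...]. A call has 1 to 20 rows; each row is the pose to reach, as a shift and turn from the pose commanded when the call began, along the tool's axes at that moment; what a row does not reach only later rows make up. A row lasts 1/12 s, in which the tool goes at most 41.7 mm and 7.16 degrees, less where a joint would pass 70% of its speed; a pose out of reach is approached as far as the arm can. A call with a gripper value outside its range is refused whole. "claw" is the finger opening in mm, from 0 to 87, set as the call begins (left out, the last holds). The fingers move at their own pace and stop on an object; "newtons" is the grip in N (left out, the last holds). Time passes only in rows, so rows that repeat a pose let the fingers close. It gives the time, the measured TCP pose, the force and the opening at its end, in the units of the state.
- env.get_obs(): the state, without advancing time (a new reading comes with each control period).
- read_camera(name): name is "side" or "top" or "wrist"; returns (picture, depth): 400x640x3 uint8, red, green, blue; 400x640 float32, m along the optical axis (not along the pixel's ray), 0 where there is no reading.
- camera_info(name): a dict with "fx", "fy", "cx", "cy" (pixels), "R" (3x3) and "t" (3): a world point X has camera coordinates R X + t. Camera axes: x right, y down, z forward; pixel columns grow to the right and rows downward; lengths in m; the calibration is good to about 2 mm. A picture is of the moment at which its call begins: read the wrist's pose just before it. camera_info takes no time and is no camera call; for the wrist camera it gives the pose at the moment of the call.
- job.sign_off(): hands the job in, once; it reports no verdict.
Trained networks look in the newest picture that a camera, given by its name, has taken for a name from the list of things; names that differ only in an ending like _2 or _b are one class to them, and where a whole thing is asked for, a point or a joint stands for the part that bears it (a point fixed in the world has none). Each returns a list of dicts, best first, with "score" (0 to 1); they miss things now and then, are a little off and sometimes report something else, mostly with a low value. They report only what shows in the picture. A call takes as long as a camera call.
- models.spot_in(target, camera): "point" ([x, y, z] in m, in world coordinates, good to about 4 mm: the middle of the surface that is visible of it).
- models.cut_out(target, camera): "mask" (400x640 bool, what is visible of it).
The state is a dict: "time_s": time; "qpos": joint angles; "joint_velocities": joint speeds; "effort": joint torques, N m; "tool_pos": TCP position; "tool_rot": TCP orientation; "force": force on the tool from outside, world axes, zero at the start; "wrist_torque": the same for the moment, N m; "grip_width": finger opening in m.
Only numpy, scipy, OpenCV 4.12 (cv2) and the standard library are available. Lean on these libraries where they do the work, as an engineer would, in place of code of your own. Each camera call takes 0.05 s, during which the arm holds its last target.

### The job

Check the repaired weld seam on the sprung die-cushion plate by feel: with the fingers closed and pointing down, touch down on the end of the curved seam beside the square lug and run the fingertips along the crown of the seam to its other end in one stroke, pressing just enough that the plate stays sunk a few millimetres on its springs, never lifting off and never pressing it down hard near its stop. Finish while holding: stop at the far end of the seam and keep the fingertips resting there with the plate still lightly pressed down. Nothing is to be picked up, and the loose parts on the plate and the bench stay where they are.

Things in the scene. Friction and masses are not known exactly. Their poses are not given: they have to be found in the camera images.
- cushion (a joint): how far the cushion plate has been pressed down on its springs (m): 0 up and at rest, 0.016 at the stop. It moves straight down without tilting, needs about 3.5 N to start (with the loose parts on it) and 0.3 N more per mm (about 5 N at 5 mm), and comes back up by itself
- shoe: die cushion, bolted down: yellow base 200 x 270 x 20 mm (x, y, z), four coil springs, and on them the dark steel cushion plate of the same outline, its top 52 mm above the table when up, carrying the seam and, by one end of it, a square upright lug 20 x 20 mm, 22 mm tall (centre at x +1, y -125 mm). Origin under the base's centre, z up
- seam_0 (a point): short stretch of the weld seam (about 15 mm of it, not set apart to the eye) at the lug end; point on the crown (top) of the bead in the middle of the stretch, 56 mm above the table with the plate up; its centre is 30 mm from the centre of the square lug
- seam_1 (a point): short stretch of the weld seam (about 15 mm of it, not set apart to the eye) a quarter of the way along; point on the crown (top) of the bead in the middle of the stretch, 56 mm above the table with the plate up
- seam_2 (a point): short stretch of the weld seam (about 15 mm of it, not set apart to the eye) half-way along; point on the crown (top) of the bead in the middle of the stretch, 56 mm above the table with the plate up; the whole seam is one round-topped bead 12 mm wide, 4 mm proud of the plate, a circular arc of radius 120 mm, 218 mm long, about the axis x = +70, y = 0 mm of the shoe
- seam_3 (a point): short stretch of the weld seam (about 15 mm of it, not set apart to the eye) three quarters of the way along; point on the crown (top) of the bead in the middle of the stretch, 56 mm above the table with the plate up
- seam_4 (a point): short stretch of the weld seam (about 15 mm of it, not set apart to the eye) at the far end; point on the crown (top) of the bead in the middle of the stretch, 56 mm above the table with the plate up; no lug here
- seam_at_m39 (a point): point on the crown of the seam half-way between seam_0 and seam_1
- seam_at_m13 (a point): point on the crown of the seam half-way between seam_1 and seam_2
- seam_at_p13 (a point): point on the crown of the seam half-way between seam_2 and seam_3
- seam_at_p39 (a point): point on the crown of the seam half-way between seam_3 and seam_4
- nut: loose steel hexagon nut, 34 mm across flats, 18 mm tall, standing on the cushion plate on the inner side of the curve; origin under its centre; to be left alone
- bush: loose brass bush, 28 mm across, 26 mm tall, standing near a corner of the cushion plate; origin under its centre; to be left alone
- sleeve: dark steel sleeve, 72 mm across, 85 mm tall, standing on the bench beside the die cushion; origin under its centre; to be left alone
- bearing: steel bearing ring, 72 mm across, 20 mm tall, lying flat on the bench; origin under its centre; to be left alone
- grease: blue tin, 70 mm across, 60 mm tall, on the bench; origin under its centre; to be left alone
- spanner: spanner 170 mm long lying flat on the bench, along its own x; origin under its middle; to be left alone
- vblock: dark steel V-block 50 x 40 x 38 mm on the bench; origin under its centre; to be left alone

How it is judged:
By the outcome, as a careful person would: the job done as asked, in the order asked, and still so for the second after the job is handed in, while the arm keeps its last pose, push and grip.
It also fails if it takes over 42 s, if anything falls off the work surface, if the arm or the gripper's body presses on something with over 40 N, if the wrist force passes 120 N, or if a joint passes its speed limit or range.

## Working session

There is one attempt and no reset: what is moved stays moved. The work goes in short steps, Python scripts to look and compute and a tool call to move; the robot and the scene stay as the last step left them, time stands still between calls to the robot, and variables do not carry over. Pictures are saved under pics/ and viewed, and the job is handed in when it is done.

Besides the shell and the picture viewer there is one more tool, called after "Request:" as name([rows], argument=value, ...), one row to a line, values as JSON. move_arm: Moves the arm, as the interface text tells. Its arguments: {"type":"object","properties":{"moves":{"type":"array","items":{"type":"array","items":{"type":"number"}}},"claw":{"type":"number"},"newtons":{"type":"number"}},"required":["moves"]}

```bash
mkdir -p pics; ls; python3 - <<'E'
from cell import env, read_camera, camera_info, job, models
import cv2,numpy as np
o=env.get_obs()
for k,v in o.items(): print(k,np.round(v,4))
print(env.nose_length)
for n in("top","side"):
    p,d=read_camera(n); cv2.imwrite(f"pics/{n}0.png",p[:,:,::-1]); np.savez(f"{n}0.npz",p=p,d=d)
    print(n,camera_info(n))
E
```

```text
pics
time_s 0.0
qpos [67.4452 18.4399 -4.0149 83.175   1.2969 78.5418 -3.2609]
joint_velocities [ 0.0549 -0.0127  0.0844 -0.004   0.1136  0.1001  0.0586]
effort [ 6.00000e-04 -4.91285e+01 -4.03300e-01 -3.12532e+01 -6.38000e-02
  4.36000e-02  2.00000e-04]
tool_pos [ 0.2575 -0.5962  0.2093]
tool_rot [-9.011140e+01 -7.900000e-03 -1.566365e+02]
force [-0.2076 -0.598   0.5551]
wrist_torque [-0.0052  0.0266 -0.0209]
grip_width 0.0869
0.011
top {'fx': 436.678509127795, 'fy': 436.678509127795, 'cx': 316.32497458146696, 'cy': 196.2905408980564, 'R': array([[-0.02878787, -0.99945835,  0.01594591],
       [-0.98028174,  0.02510837, -0.19600329],
       [ 0.19549674, -0.02127401, -0.98047358]]), 't': array([-0.05748214,  0.55580607,  1.22220492])}
side {'fx': 434.25206926028886, 'fy': 434.25206926028886, 'cx': 312.4230568638505, 'cy': 197.37573692812293, 'R': array([[-0.91531731, -0.4026137 , -0.00981966],
       [-0.24029469,  0.56553717, -0.7889399 ],
       [ 0.32319139, -0.71977074, -0.6143919 ]]), 't': array([0.46638474, 0.20040537, 0.9070069 ])}
```

View pics/top0.png

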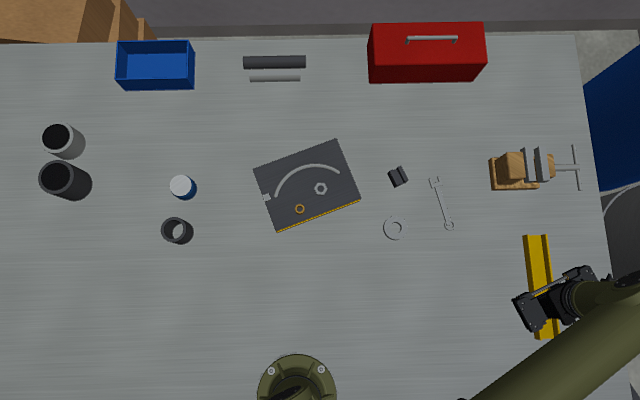

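View pics/side0.png

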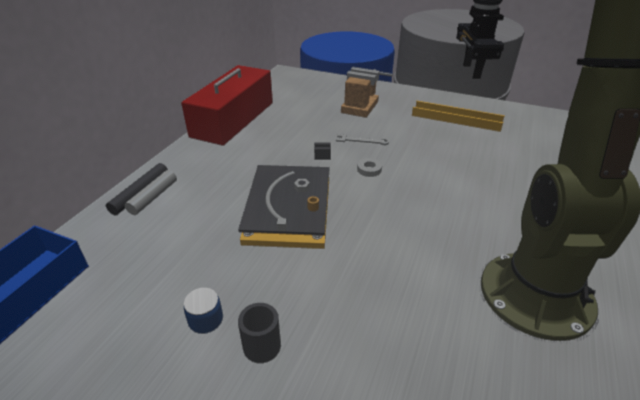

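```bash
cat > h.py <<'E'
from cell import env, read_camera, camera_info, job, models
import cv2,numpy as np
def world(d,ci,m=None):
    v,u=np.nonzero((d>0) if m is None else (m&(d>0)))
    z=d[v,u]; c=np.c_[(u-ci['cx'])/ci['fx']*z,(v-ci['cy'])/ci['fy']*z,z]
    return (c-ci['t'])@ci['R'],u,v
def proj(X,ci):
    c=np.atleast_2d(X)@ci['R'].T+ci['t']
    return np.c_[c[:,0]/c[:,2]*ci['fx']+ci['cx'],c[:,1]/c[:,2]*ci['fy']+ci['cy']]
E
python3 - <<'E'
from h import *
for n in("top","side"):
    f=np.load(f"{n}0.npz"); ci=camera_info(n)
    P,u,v=world(f['d'],ci)
    box=(P[:,0]>.35)&(P[:,0]<.85)&(abs(P[:,1])<.25)
    t=box&(abs(P[:,2])<.01); print(n,'table z',np.median(P[t,2]))
    m=box&(P[:,2]>.044)&(P[:,2]<.064)
    Q=P[m]; 
    # largest cluster
    im=np.zeros((400,640),np.uint8); im[v[m],u[m]]=1
    k,l,s,c=cv2.connectedComponentsWithStats(im); b=1+np.argmax(s[1:,4]); Q=Q[l[v[m],u[m]]==b]
    print(len(Q),np.median(Q[:,2]),cv2.minAreaRect((Q[:,:2]*1000).astype(np.float32)))
    for t in ("shoe","seam_0","seam_4","nut","bush"):
        print(t,[(np.round(r['point'],4),round(r['score'],2)) for r in models.spot_in(t,n)][:5])
E
```

```text
top table z -0.0019068958925459688
5731 0.050233041224836066 ((595.8110961914062, -44.91188049316406), (201.20550537109375, 270.5442199707031), 19.680688858032227)
shoe [(array([ 0.5955, -0.0418,  0.0527]), 0.65)]
seam_0 [(array([ 0.5939, -0.0373,  0.0538]), 0.8), (array([ 0.6168, -0.3211,  0.0334]), 0.61)]
seam_4 [(array([ 0.5939, -0.0373,  0.0538]), 0.8), (array([ 0.6168, -0.3211,  0.0334]), 0.61)]
nut [(array([ 0.5737, -0.082 ,  0.0698]), 0.71), (array([ 0.5978, -0.0428,  0.0533]), 0.33)]
bush [(array([ 0.5964, -0.0375,  0.0507]), 0.48), (array([ 0.5138, -0.0219,  0.0758]), 0.39)]
side table z -0.0008791407162669059
5076 0.051078290870987184 ((595.5551147460938, -39.95697021484375), (199.97227478027344, 275.03497314453125), 19.721187591552734)
shoe []
seam_0 [(array([ 0.5914, -0.011 ,  0.0495]), 0.83), (array([ 0.4559, -0.2935,  0.021 ]), 0.61)]
seam_4 [(array([ 0.5914, -0.011 ,  0.0495]), 0.83), (array([ 0.4559, -0.2935,  0.021 ]), 0.61)]
nut [(array([ 0.5697, -0.0757,  0.0694]), 0.5)]
bush [(array([ 0.5178, -0.0142,  0.0687]), 0.51)]
```

Request:
move_arm([
  [-10, -2, -8, 0, -2, 0],
  [-30, -4, -23, 0, -5, 0],
  [-60, -7, -46, 0, -10, 0],
  [-90, -10, -69, 0, -15, 0],
  [-120, -13, -92, 0, -20, 0],
  [-150, -16, -115, 0, -25, 0],
  [-180, -19, -138, 0, -31, 0],
  [-210, -22, -161, 0, -36, 0],
  [-240, -25, -184, 0, -41, 0],
  [-270, -28, -207, 0, -46, 0],
  [-300, -31, -230, 0, -51, 0],
  [-330, -34, -253, 0, -56, 0],
  [-360, -37, -276, 0, -61, 0],
  [-390, -40, -299, 0, -66, 0],
  [-420, -43, -320, 0, -71, 0],
  [-447, -45, -341, 0, -76, 0],
  [-472, -47, -360, 0, -80, 0],
  [-490, -49, -374, 0, -83, 0],
  [-502, -50, -382, 0, -85, 0],
  [-507, -50, -386, 0, -86.3, 0],
], claw=0, newtons=30)

```text
time_s: 2.27
tool_pos: [0.5707, -0.0381, 0.2608]
tool_rot: [-89.9, 0.0, -70.0]
force: [-0.9, 0.3, 0.4]
grip_width: 0.0007
```

```bash
python3 - <<'E'
from h import *
o=env.get_obs(); print(np.round(o['qpos'],1),o['tool_pos'],o['tool_rot'],o['grip_width'],o['force'],o['time_s'])
ci=camera_info("wrist"); p,d=read_camera("wrist"); cv2.imwrite("pics/w1.png",p[:,:,::-1]); np.savez("w1.npz",p=p,d=d,**ci); print(ci)
o=env.get_obs(); print(o['tool_pos'],o['joint_velocities'].round(1) if hasattr(o['joint_velocities'],'round') else '',o['time_s'])
E
```

```text
[ 33.6  10.5 -37.   89.1   6.3  82.5  16.4] [ 0.57066734 -0.03814983  0.26076601] [-8.99499040e+01  9.66492506e-03 -6.99623452e+01] 0.0006683210704679214 [-0.86238478  0.25027829  0.43136676] 2.2667
{'fx': 278.9242632581323, 'fy': 278.9242632581323, 'cx': 321.14233810858195, 'cy': 199.38329035684885, 'R': array([[ 0.93999675,  0.34118048,  0.00141317],
       [ 0.32921266, -0.90809584,  0.25880683],
       [ 0.08958313, -0.24281234, -0.96592807]]), 't': array([-0.52441182, -0.26619705,  0.37809604])}
[ 0.57054984 -0.03856087  0.26043561] [ 1.8 -0.8  2.1  1.3 -0.1  0.6 -1.4] 2.3167
```

View pics/w1.png

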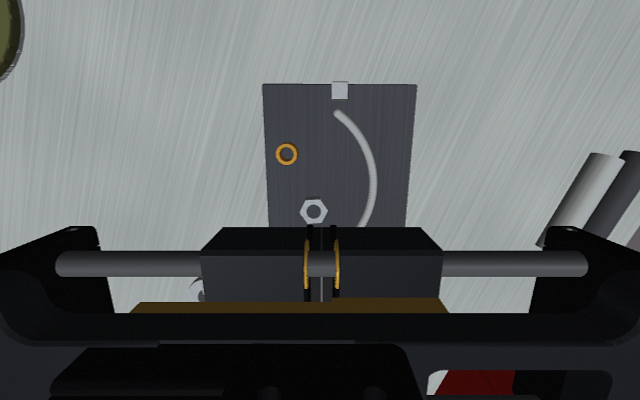

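Request:
move_arm([
  [20, -2, 0, 0, 0, 0],
  [50, -5, 0, 0, 0, 0],
  [80, -8, 0, 0, 0, 0],
  [105, -10, 0, 0, 0, 0],
  [120, -10, 0, 0, 0, 0],
  [120, -10, 0, 0, 0, 0],
  [120, -10, 0, 0, 0, 0],
  [120, -10, 0, 0, 0, 0],
])

```text
time_s: 2.98
tool_pos: [0.61, -0.153, 0.2702]
tool_rot: [-90.0, 0.1, -70.3]
force: [-0.7, 0.6, 0.8]
grip_width: 0.0003
```

```bash
python3 - <<'E'
from h import *
o=env.get_obs(); print(o['tool_pos'],o['tool_rot'],o['force'],o['time_s'])
ci=camera_info("wrist"); p,d=read_camera("wrist"); cv2.imwrite("pics/w2.png",p[:,:,::-1]); np.savez("w2.npz",p=p,d=d,**ci)
P,u,v=world(d,ci)
box=(P[:,0]>.35)&(P[:,0]<.85)&(abs(P[:,1])<.25)
t=box&(abs(P[:,2])<.01); print('table z',np.median(P[t,2]))
m=box&(P[:,2]>.044)&(P[:,2]<.064)
im=np.zeros((400,640),np.uint8); im[v[m],u[m]]=1
k,l,s,c=cv2.connectedComponentsWithStats(im); b=1+np.argmax(s[1:,4]); Q=P[m][l[v[m],u[m]]==b]
print(len(Q),np.median(Q[:,2]),cv2.minAreaRect((Q[:,:2]*1000).astype(np.float32)))
mm=box&(P[:,2]>.066)&(P[:,2]<.09); im[:]=0; im[v[mm],u[mm]]=1
k,l,s,c=cv2.connectedComponentsWithStats(im)
for i in range(1,k):
    q=P[mm][l[v[mm],u[mm]]==i]; print(len(q),q.mean(0).round(4),np.percentile(q[:,2],90).round(4))
r=models.cut_out("seam_2","wrist"); print([(x['score'],x['mask'].sum()) for x in r])
if r: np.save("m2.npy",r[0]['mask']); cv2.imwrite("pics/m2.png",r[0]['mask'].astype(np.uint8)*255)
E
```

```text
[ 0.60996322 -0.15300645  0.27021032] [-9.00202179e+01  5.95743940e-02 -7.02768620e+01] [-0.71097065  0.62326374  0.82027927] 2.9833
table z -0.00020359288146599075
28005 0.051833020948130616 ((601.8260498046875, -53.341888427734375), (200.37435913085938, 246.1859130859375), 19.688888549804688)
345 [ 0.5186 -0.0201  0.076 ] 0.0784
621 [ 0.5766 -0.082   0.0699] 0.0709
[(0.72, np.int64(28179))]
```

View pics/w2.png

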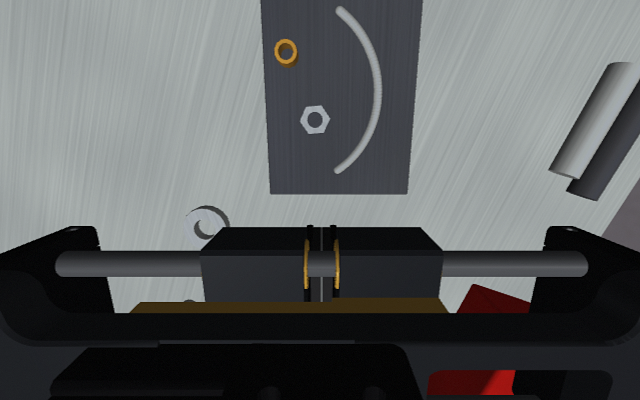

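```bash
cat > fit.py <<'E'
from h import *
from scipy.optimize import least_squares
def fit(n,ci):
    f=np.load(n); p=f['p']; d=f['d']
    P,u,v=world(d,ci); g=p.max(2).astype(int)
    c0=np.array([.596,-.043]);a=np.radians(199.7)
    L=(P[:,:2]-c0)@np.array([[np.cos(a),-np.sin(a)],[np.sin(a),np.cos(a)]])
    r=np.hypot(L[:,0]-.07,L[:,1])
    m=(g[v,u]>105)&(abs(r-.12)<.014)&(L[:,0]<.035)&(abs(L[:,1])<.104)&(P[:,2]>.045)&(P[:,2]<.064)
    Q=P[m]
    def res(x): return np.hypot(Q[:,0]-x[0],Q[:,1]-x[1])-.12
    s=least_squares(res,c0+.07*np.array([np.cos(a),np.sin(a)]),loss='soft_l1',f_scale=.003)
    s2=least_squares(lambda x:np.hypot(Q[:,0]-x[0],Q[:,1]-x[1])-x[2],[*s.x,.12],loss='soft_l1',f_scale=.003)
    ang=np.degrees(np.arctan2(Q[:,1]-s.x[1],Q[:,0]-s.x[0]))%360
    print(n,len(Q),'z',Q[:,2].mean().round(4),np.percentile(Q[:,2],95).round(4),'axis',s.x.round(4),'rms',res(s.x).std().round(4),'free r',s2.x.round(4),'ang',np.percentile(ang,[.3,99.7]).round(1))
    return s.x
for n in("w1.npz","w2.npz"):
    f=np.load(n); fit(n,{k:f[k] for k in("fx","fy","cx","cy","R","t")})
for n in("top","side"): fit(n+"0.npz",camera_info(n))
E
python3 fit.py
```

```text
w1.npz 989 z 0.0549 0.0567 axis [ 0.5307 -0.066 ] rms 0.0029 free r [ 0.5322 -0.0649  0.1183] ang [3.000e-01 3.596e+02]
w2.npz 1557 z 0.0548 0.0568 axis [ 0.5311 -0.0665] rms 0.0029 free r [ 0.5318 -0.0662  0.1193] ang [  0.5 359.7]
top0.npz 236 z 0.0535 0.0576 axis [ 0.5296 -0.0689] rms 0.0027 free r [ 0.5288 -0.0692  0.1208] ang [2.000e-01 3.588e+02]
side0.npz 178 z 0.0546 0.0569 axis [ 0.5292 -0.0639] rms 0.0025 free r [ 0.5296 -0.0638  0.1196] ang [  1.4 359.6]
```

```bash
sed -i 's/)%360$/)-19.7/' fit.py; python3 fit.py | sed 's/.*ang/ang/'; python3 - <<'E'
from h import *
a=np.array([.5309,-.0664])
f=np.load("w2.npz"); ci={k:f[k] for k in("fx","fy","cx","cy","R","t")}
im=f['p'][:,:,::-1].copy()
for th in(-52,-48,-39,-26,-13,0,13,26,39,48,52):
    w=np.radians(19.7-th); X=np.r_[a+.12*np.array([np.cos(w),np.sin(w)]),.056]; u=proj(X,ci)[0]; print(th,X.round(4),u.round(1)); cv2.circle(im,tuple(int(round(i)) for i in u),1,(0,0,255),-1)
c=im[0:200,240:440]; cv2.imwrite("pics/o.png",cv2.resize(c,None,fx=3,fy=3,interpolation=cv2.INTER_NEAREST))
E
```

```text
ang [-29.1  57.1]
ang [-56.7  57.1]
ang [-56.6  56.1]
ang [-55.5  51.6]
-52 [0.5686 0.0475 0.056 ] [343.8  13.6]
-48 [0.5764 0.0446 0.056 ] [348.9  18.5]
-39 [0.5932 0.0361 0.056 ] [359.1  31. ]
-26 [0.6147 0.0195 0.056 ] [370.1  51.3]
-13 [ 0.6319 -0.0016  0.056 ] [376.2  73.3]
0 [ 0.6439 -0.0259  0.056 ] [377.5  95.6]
13 [ 0.6501 -0.0524  0.056 ] [374.2 117.1]
26 [ 0.6502 -0.0796  0.056 ] [366.6 136.7]
39 [ 0.6442 -0.1061  0.056 ] [355.4 153.7]
48 [ 0.6366 -0.1233  0.056 ] [345.8 163.6]
52 [ 0.6323 -0.1305  0.056 ] [341.1 167.5]
```

View pics/o.png

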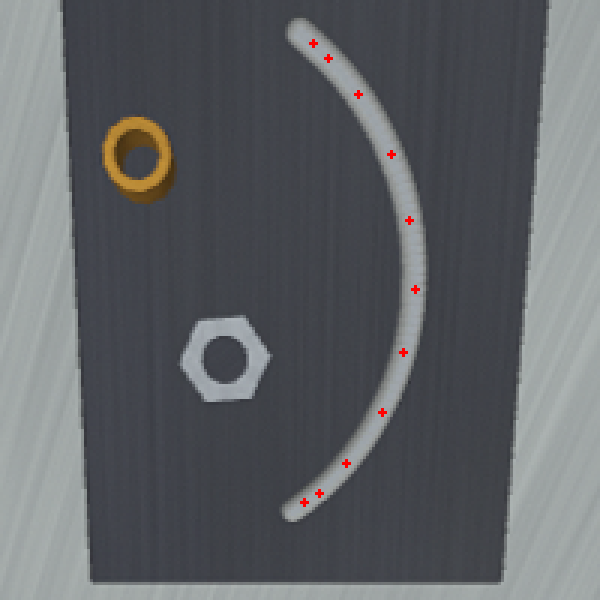

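Request:
move_arm([
  [-15, 0, 2, 0, 0, 0],
  [-45, 5, 6, 0, 0, 0],
  [-75, 15, 10, 0, 0, 0],
  [-105, 30, 14, 0, 0, 0],
  [-135, 50, 19, 0, 0, 0],
  [-165, 75, 24, 0, 0, 0],
  [-190, 105, 27, 0, 0, 0],
  [-203, 135, 29, 0, 0, 0],
  [-203, 155, 29, 0, 0, 0],
  [-203, 165, 29, 0, 0, 0],
  [-203, 165, 29, 0, 0, 0],
  [-203, 165, 29, 0, 0, 0],
  [-203, 165, 29, 0, 0, 0],
  [-203, 165, 29, 0, 0, 0],
])

```text
time_s: 4.25
tool_pos: [0.5708, 0.0463, 0.1071]
tool_rot: [-89.8, -0.1, -70.4]
force: [0.7, 0.7, 0.7]
grip_width: 0.0004
```

```bash
python3 - <<'E'
from h import *
F=[]
for n in("top","side","wrist"):
    ci=camera_info(n); p,d=read_camera(n); o=env.get_obs(); F.append(np.r_[o['tool_pos']*1000,o['force'],o['tool_rot']])
    X=np.r_[o['tool_pos'][:2],o['tool_pos'][2]-.011]; u=proj(X,ci)[0]; print(n,u)
    im=p[:,:,::-1].copy(); x,y=int(u[0]),int(u[1]); c=im[max(0,y-50):y+50,max(0,x-60):x+60]
    cv2.imwrite(f"pics/h_{n}.png",cv2.resize(c,None,fx=4,fy=4,interpolation=cv2.INTER_NEAREST))
print(np.round(F,2),o['time_s'],o['grip_width'],np.round(o['qpos'],1))
a=cv2.imread("pics/h_top.png");b=cv2.imread("pics/h_side.png");cv2.imwrite("pics/h.png",cv2.resize(np.hstack([cv2.resize(a,(480,400)),cv2.resize(b,(480,400))]),(800,333)))
E
```

```text
top [274.50973499 188.80617767]
side [279.68228002 203.45400975]
wrist [319.94232949 228.71076079]
[[ 5.7065e+02  4.6260e+01  1.0692e+02  4.4000e-01  3.6000e-01  7.0000e-01
  -8.9860e+01 -6.0000e-02 -7.0400e+01]
 [ 5.7047e+02  4.6270e+01  1.0670e+02 -1.0000e-01 -5.1000e-01  1.4000e-01
  -8.9880e+01 -6.0000e-02 -7.0390e+01]
 [ 5.7024e+02  4.6310e+01  1.0640e+02 -4.1000e-01  4.2000e-01 -1.2000e-01
  -8.9910e+01 -5.0000e-02 -7.0380e+01]] 4.4 0.0003208997422077397 [ 25.8  17.1 -38.5 100.8  11.6  66.1   3.4]
```

View pics/h.png

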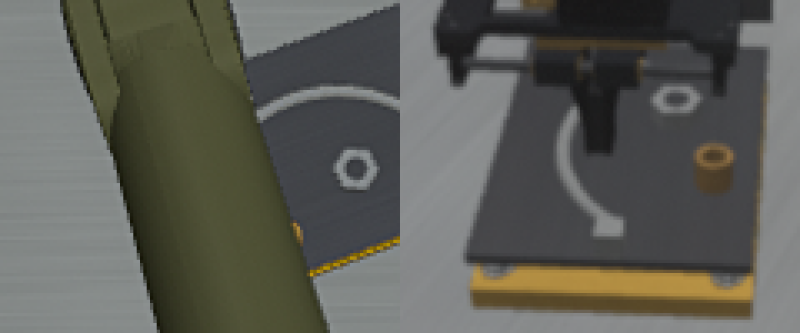

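View pics/h_wrist.png

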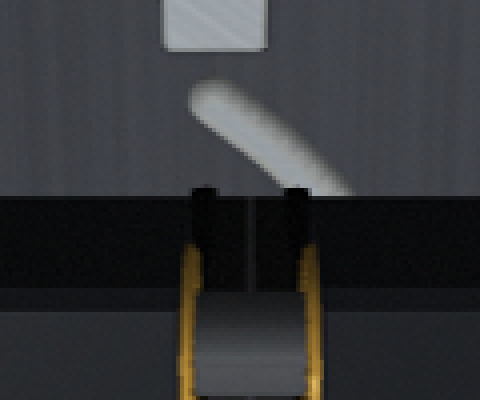

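Request:
move_arm([
  [0, 3, 0, 0, 0, 0],
  [0, 8, 0, 0, 0, 0],
  [0, 12, 0, 0, 0, 0],
  [0, 15, 0, 0, 0, 0],
  [0, 15, 0, 0, 0, 0],
  [0, 15, 0, 0, 0, 0],
  [0, 15, 0, 0, 0, 0],
  [0, 15, 0, 0, 0, 0],
  [0, 15, 0, 0, 0, 0],
  [0, 15, 0, 0, 0, 0],
  [0, 15, 0, 0, 0, 0],
  [0, 15, 0, 0, 0, 0],
])

```text
time_s: 5.4
tool_pos: [0.5695, 0.0466, 0.0904]
tool_rot: [-90.0, -0.0, -70.3]
force: [0.8, 0.6, -0.0]
grip_width: 0.0005
```

```bash
python3 - <<'E'
from h import *
F=[]
for n in("side","wrist"):
    ci=camera_info(n); p,d=read_camera(n); o=env.get_obs(); F.append(np.r_[o['tool_pos']*1000,o['force'],o['tool_rot']])
    X=np.r_[o['tool_pos'][:2],o['tool_pos'][2]-.011]; u=proj(X,ci)[0]; print(n,u, proj(np.array([.5686,.0475,.056]),ci))
    im=p[:,:,::-1].copy(); x,y=int(u[0]),int(u[1]); c=im[max(0,y-50):y+50,max(0,x-60):x+60]
    cv2.imwrite(f"pics/i_{n}.png",cv2.resize(c,None,fx=4,fy=4,interpolation=cv2.INTER_NEAREST))
print(np.round(F,2),o['time_s'])
E
```

```text
side [280.37922541 209.12325062] [[281.09663249 217.11171905]]
wrist [320.20644807 228.96675246] [[319.60971517 216.86393569]]
[[ 5.6950e+02  4.6620e+01  9.0390e+01  3.0000e-01  4.8000e-01  2.8000e-01
  -9.0000e+01 -1.0000e-02 -7.0330e+01]
 [ 5.6949e+02  4.6590e+01  9.0350e+01  4.2000e-01  1.6000e-01 -3.1000e-01
  -9.0000e+01 -1.0000e-02 -7.0330e+01]] 5.5
```

View pics/i_side.png

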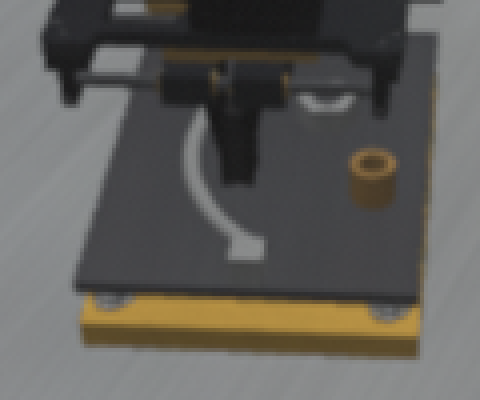

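```bash
python3 - <<'E'
from h import *
ci=camera_info("side"); p,d=read_camera("side"); np.savez("s3.npz",p=p,d=d)
o=env.get_obs(); print(o['tool_pos'],env.nose_length)
P,u,v=world(d,ci); t=o['tool_pos']
k=(np.hypot(P[:,0]-t[0],P[:,1]-t[1])<.045)&(P[:,2]>.066)&(P[:,2]<.2)&(v<212)
for r in range(190,212):
    j=k&(v==r)
    if j.any(): print(r,u[j].min(),u[j].max(),P[j].mean(0).round(4),P[j].min(0).round(4),P[j].max(0).round(4), 'g',p[r,u[j]].max(1))
E
```

```text
[0.56948791 0.04660093 0.09035218] 0.011
190 272 284 [0.5655 0.0582 0.1442] [0.5531 0.0533 0.1424] [0.5779 0.0631 0.1463] g [59 29 26 28 27 29 30 30 28 26 26 29 44]
191 273 284 [0.5649 0.0572 0.1409] [0.5535 0.0528 0.1392] [0.5753 0.0634 0.1432] g [33 26 27 29 28 29 29 27 27 26 31 48]
192 273 283 [0.5658 0.0583 0.1386] [0.5543 0.0561 0.1367] [0.5763 0.0628 0.1406] g [39 27 27 27 29 29 30 30 26 26 32]
193 273 283 [0.5662 0.0579 0.1354] [0.5557 0.0535 0.1331] [0.5762 0.0627 0.1375] g [46 30 27 28 29 30 29 28 27 25 33]
194 274 283 [0.5653 0.0576 0.1327] [0.5555 0.0542 0.1293] [0.5745 0.0616 0.1365] g [33 26 28 30 30 30 28 27 27 32]
195 274 284 [0.5655 0.0553 0.1281] [0.5556 0.0342 0.1135] [0.5762 0.0601 0.1314] g [40 27 29 30 31 30 30 27 27 32 50]
196 274 284 [0.5652 0.0561 0.126 ] [0.5553 0.0353 0.1116] [0.5746 0.0621 0.1295] g [50 31 28 30 30 29 29 28 26 32 51]
197 275 284 [0.5649 0.0547 0.1222] [0.5577 0.0356 0.1088] [0.5723 0.062  0.1258] g [34 27 30 30 30 29 28 26 31 50]
198 275 284 [0.5645 0.0557 0.1202] [0.5572 0.0368 0.1069] [0.5717 0.0634 0.1236] g [38 27 28 29 30 30 27 28 29 47]
199 275 284 [0.5648 0.0554 0.1171] [0.5581 0.0377 0.1048] [0.5739 0.062  0.1202] g [39 28 30 31 29 29 28 25 29 47]
200 275 283 [0.5652 0.0569 0.1151] [0.5584 0.0513 0.1122] [0.5718 0.0639 0.1182] g [41 27 29 30 30 28 28 36]
201 275 283 [0.5653 0.0576 0.1128] [0.558  0.0523 0.1112] [0.5732 0.0618 0.1148] g [45 29 29 30 30 30 28 27 38]
202 275 283 [0.5656 0.0575 0.1097] [0.5572 0.0539 0.1086] [0.5735 0.0617 0.1112] g [48 31 29 30 30 30 28 28 42]
203 275 283 [0.5655 0.0579 0.1071] [0.5569 0.0549 0.1055] [0.5727 0.0634 0.109 ] g [48 31 29 31 31 31 28 29 46]
204 276 283 [0.5646 0.0576 0.1043] [0.5562 0.0557 0.1023] [0.5732 0.0597 0.106 ] g [36 36 40 43 41 39 36 50]
205 276 282 [0.5657 0.0582 0.1015] [0.559  0.0563 0.1009] [0.5724 0.0602 0.1022] g [55 54]
```

```bash
python3 - <<'E'
from h import *
ci=camera_info("wrist"); p,d=read_camera("wrist"); o=env.get_obs(); t=o['tool_pos']; print(t,o['force'])
P,u,v=world(d,ci)
W=np.full((400,640,3),np.nan); W[v,u]=P
for r in range(220,262,2): print(r,[tuple((W[r,c]*1000).round(0)) for c in (309,315,321,327,333)])
E
```

```text
[0.56950406 0.04659258 0.09037062] [-0.48685596  0.27805385  0.43825179]
220 [(np.float64(562.0), np.float64(41.0), np.float64(53.0)), (np.float64(566.0), np.float64(43.0), np.float64(52.0)), (np.float64(571.0), np.float64(45.0), np.float64(55.0)), (np.float64(575.0), np.float64(47.0), np.float64(55.0)), (np.float64(579.0), np.float64(48.0), np.float64(56.0))]
222 [(np.float64(562.0), np.float64(39.0), np.float64(51.0)), (np.float64(567.0), np.float64(41.0), np.float64(52.0)), (np.float64(571.0), np.float64(43.0), np.float64(53.0)), (np.float64(576.0), np.float64(45.0), np.float64(55.0)), (np.float64(580.0), np.float64(47.0), np.float64(55.0))]
224 [(np.float64(563.0), np.float64(38.0), np.float64(52.0)), (np.float64(568.0), np.float64(39.0), np.float64(51.0)), (np.float64(572.0), np.float64(41.0), np.float64(52.0)), (np.float64(576.0), np.float64(43.0), np.float64(55.0)), (np.float64(581.0), np.float64(45.0), np.float64(56.0))]
226 [(np.float64(559.0), np.float64(55.0), np.float64(105.0)), (np.float64(568.0), np.float64(38.0), np.float64(52.0)), (np.float64(573.0), np.float64(39.0),
[... 4449 characters left out ...]
loat64(561.0), np.float64(78.0), np.float64(187.0)), (np.float64(562.0), np.float64(79.0), np.float64(188.0))]
258 [(np.float64(556.0), np.float64(76.0), np.float64(188.0)), (np.float64(557.0), np.float64(77.0), np.float64(188.0)), (np.float64(559.0), np.float64(78.0), np.float64(188.0)), (np.float64(561.0), np.float64(79.0), np.float64(189.0)), (np.float64(562.0), np.float64(79.0), np.float64(188.0))]
260 [(np.float64(556.0), np.float64(76.0), np.float64(190.0)), (np.float64(558.0), np.float64(76.0), np.float64(188.0)), (np.float64(559.0), np.float64(77.0), np.float64(189.0)), (np.float64(561.0), np.float64(78.0), np.float64(188.0)), (np.float64(562.0), np.float64(79.0), np.float64(190.0))]
```

Request:
move_arm([
  [-0.5, 5, 0, 0, 0, 0],
  [-1, 11, -0.5, 0, 0, 0],
  [-1.2, 16, -0.5, 0, 0, 0],
  [-1.2, 20, -0.5, 0, 0, 0],
  [-1.2, 23, -0.5, 0, 0, 0],
  [-1.2, 25, -0.5, 0, 0, 0],
  [-1.2, 27, -0.5, 0, 0, 0],
  [-1.2, 28, -0.5, 0, 0, 0],
  [-1.2, 28, -0.5, 0, 0, 0],
  [-1.2, 28, -0.5, 0, 0, 0],
  [-1.2, 28, -0.5, 0, 0, 0],
  [-1.2, 28, -0.5, 0, 0, 0],
])

```text
time_s: 6.6
tool_pos: [0.5688, 0.0476, 0.0625]
tool_rot: [-90.0, -0.0, -70.3]
force: [-0.8, 0.3, -0.3]
grip_width: 0.0009
```

```bash
cat > s.py <<'E'
from h import *
F=[]
for n in("side","side","wrist"):
    ci=camera_info(n); p,d=read_camera(n); o=env.get_obs(); F.append(np.r_[o['tool_pos']*1000,o['force'],o['tool_rot']])
    if n=="side":
        P,u,v=world(d,ci); L=(P[:,:2]-[.5967,-.0427]); a=np.radians(19.7); X=L@[np.cos(a),np.sin(a)]; Y=L@[-np.sin(a),np.cos(a)]
        k=(abs(X)<.095)&(abs(Y)<.13)&(P[:,2]>.03)&(P[:,2]<.054)&(X<-.02); print('plate z',np.median(P[k,2]).round(4),k.sum())
        cv2.imwrite("pics/cur_side.png",cv2.resize(p[150:260,220:360,::-1],None,fx=5,fy=5,interpolation=cv2.INTER_NEAREST))
    else:
        P,u,v=world(d,ci); k=(u>312)&(u<330)&(v>215)&(v<250)&(P[:,2]>.06)
        cv2.imwrite("pics/cur_wrist.png",cv2.resize(p[140:260,240:400,::-1],None,fx=5,fy=5,interpolation=cv2.INTER_NEAREST))
        Lp=P[(u>200)&(u<440)&(v<200)]; print('w plate z',np.median(Lp[(Lp[:,2]>.03)&(Lp[:,2]<.06),2]).round(4))
print(np.round(F,2),o['time_s'])
E
python3 s.py
```

```text
plate z 0.0511 1126
plate z 0.051 1126
w plate z 0.0517
[[ 5.6871e+02  4.7570e+01  6.2490e+01 -1.5000e-01 -1.9000e-01 -3.6000e-01
  -8.9990e+01 -1.0000e-02 -7.0340e+01]
 [ 5.6869e+02  4.7540e+01  6.2480e+01 -4.7000e-01 -1.4000e-01  1.7000e-01
  -8.9990e+01 -1.0000e-02 -7.0330e+01]
 [ 5.6869e+02  4.7540e+01  6.2450e+01 -2.0000e-02 -5.0000e-01 -4.9000e-01
  -8.9990e+01 -1.0000e-02 -7.0330e+01]] 6.75
```

View pics/cur_side.png

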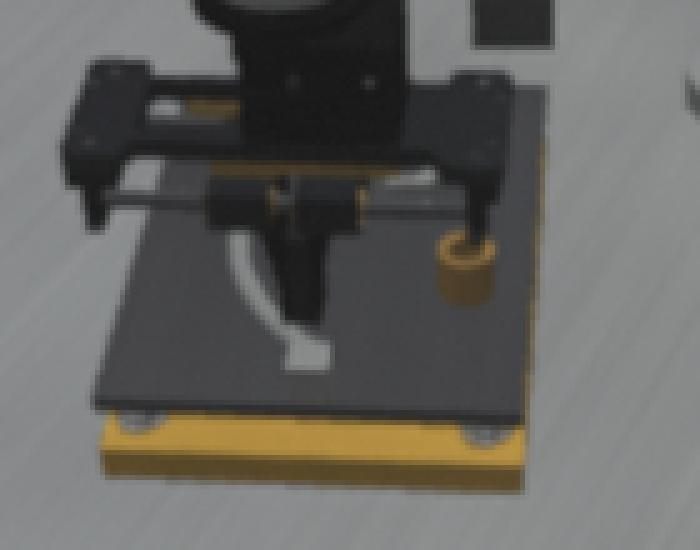

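View pics/cur_wrist.png

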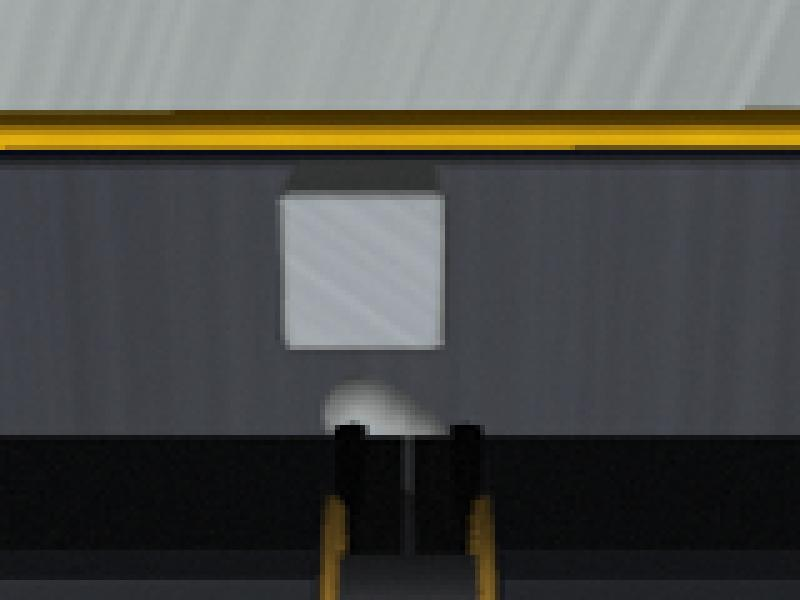

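```bash
python3 - <<'E'
from h import *
ci=camera_info("side"); p,d=read_camera("side"); t=env.get_obs()['tool_pos']
P,u,v=world(d,ci)
ux=np.array([.337,-.941]);uz=np.array([.941,.337])
a=(P[:,:2]-t[:2])@ux; b=(P[:,:2]-t[:2])@uz
for lo,hi in((-.11,-.08),(-.08,-.05),(-.03,.03),(.05,.08),(.08,.11)):
    k=(b>lo)&(b<hi)&(P[:,2]>.06)&(P[:,2]<.3)&(abs(a)<.06)
    print(lo,hi,k.sum(),'zmin',np.sort(P[k,2])[:12].round(3), a[k][np.argsort(P[k,2])[:6]].round(3),b[k][np.argsort(P[k,2])[:6]].round(3))
E
```

```text
-0.11 -0.08 242 zmin [0.06  0.06  0.064 0.064 0.064 0.064 0.066 0.067 0.067 0.069 0.069 0.071] [0.034 0.037 0.037 0.033 0.036 0.04 ] [-0.08  -0.082 -0.085 -0.08  -0.082 -0.085]
-0.08 -0.05 445 zmin [0.061 0.061 0.061 0.061 0.062 0.062 0.062 0.062 0.062 0.062 0.062 0.064] [0.029 0.035 0.032 0.031 0.031 0.031] [-0.073 -0.063 -0.073 -0.068 -0.071 -0.076]
-0.03 0.03 1992 zmin [0.06  0.06  0.06  0.061 0.061 0.061 0.061 0.062 0.062 0.062 0.062 0.063] [-0.039 -0.042 -0.028 -0.043 -0.039 -0.04 ] [ 0.002 -0.012 -0.015 -0.006 -0.012 -0.003]
0.05 0.08 357 zmin [0.144 0.146 0.146 0.146 0.147 0.147 0.148 0.149 0.15  0.15  0.151 0.152] [ 0.004 -0.039 -0.029 -0.033  0.003 -0.038] [0.08  0.08  0.079 0.079 0.079 0.08 ]
0.08 0.11 194 zmin [0.145 0.147 0.147 0.147 0.15  0.15  0.151 0.152 0.153 0.154 0.155 0.156] [-0.038 -0.037 -0.038 -0.038 -0.037 -0.038] [0.082 0.082 0.086 0.084 0.084 0.086]
```

Request:
move_arm([
  [0, 2, 0, 0, 0, 0],
  [0, 4, 0, 0, 0, 0],
  [0, 6, 0, 0, 0, 0],
  [0, 8, 0, 0, 0, 0],
  [0, 9, 0, 0, 0, 0],
  [0, 10, 0, 0, 0, 0],
  [0, 10, 0, 0, 0, 0],
  [0, 10, 0, 0, 0, 0],
  [0, 10, 0, 0, 0, 0],
  [0, 10, 0, 0, 0, 0],
])

```text
time_s: 7.63
tool_pos: [0.5687, 0.0476, 0.0524]
tool_rot: [-90.0, -0.0, -70.3]
force: [0.5, -0.1, -0.2]
grip_width: 0.0008
```

```bash
python3 s.py
```

```text
plate z 0.051 1129
plate z 0.051 1122
w plate z 0.0517
[[ 5.6868e+02  4.7540e+01  5.2440e+01 -2.3000e-01 -4.0000e-01  8.0000e-02
  -8.9990e+01 -1.0000e-02 -7.0330e+01]
 [ 5.6869e+02  4.7550e+01  5.2440e+01  2.9000e-01  3.5000e-01  2.2000e-01
  -8.9990e+01 -1.0000e-02 -7.0330e+01]
 [ 5.6867e+02  4.7550e+01  5.2430e+01  3.6000e-01  1.4400e+00 -4.1000e-01
  -8.9990e+01 -1.0000e-02 -7.0330e+01]] 7.7833
```

View pics/cur_side.png

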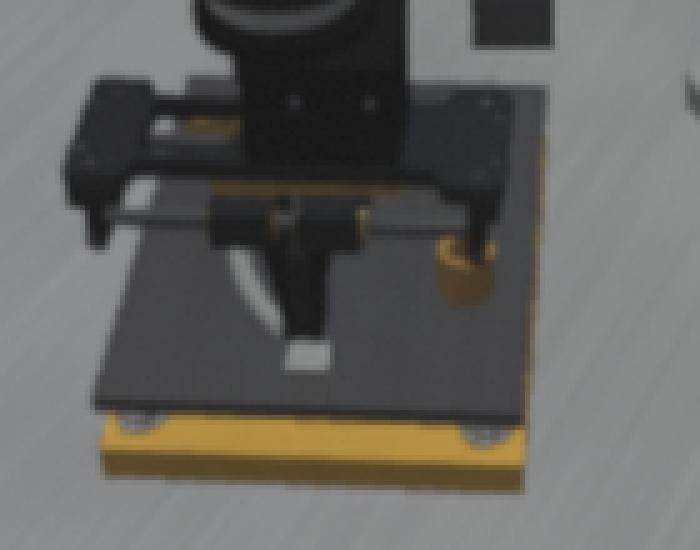

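Request:
move_arm([
  [0, 1, 0, 0, 0, 0],
  [0, 2, 0, 0, 0, 0],
  [0, 3, 0, 0, 0, 0],
  [0, 4, 0, 0, 0, 0],
  [0, 5, 0, 0, 0, 0],
  [0, 5, 0, 0, 0, 0],
  [0, 5, 0, 0, 0, 0],
  [0, 5, 0, 0, 0, 0],
  [0, 5, 0, 0, 0, 0],
])

```text
time_s: 8.53
tool_pos: [0.5686, 0.0476, 0.0474]
tool_rot: [-90.0, -0.0, -70.3]
force: [-0.2, 1.2, 0.5]
grip_width: 0.0004
```

```bash
python3 s.py
```

```text
plate z 0.051 1159
plate z 0.0511 1156
w plate z 0.0516
[[ 5.6866e+02  4.7600e+01  4.7390e+01 -8.7000e-01 -4.4000e-01 -6.0000e-01
  -8.9990e+01 -1.0000e-02 -7.0330e+01]
 [ 5.6866e+02  4.7610e+01  4.7400e+01  4.5000e-01  3.9000e-01  6.2000e-01
  -8.9990e+01 -1.0000e-02 -7.0330e+01]
 [ 5.6864e+02  4.7570e+01  4.7390e+01 -5.0000e-01  4.8000e-01 -9.2000e-01
  -9.0000e+01 -1.0000e-02 -7.0330e+01]] 8.6833
```

Request:
move_arm([
  [0, 1, 0, 0, 0, 0],
  [0, 2, 0, 0, 0, 0],
  [0, 3, 0, 0, 0, 0],
  [0, 3, 0, 0, 0, 0],
  [0, 3, 0, 0, 0, 0],
  [0, 3, 0, 0, 0, 0],
  [0, 3, 0, 0, 0, 0],
])

```text
time_s: 9.27
tool_pos: [0.5686, 0.0475, 0.0443]
tool_rot: [-90.0, -0.0, -70.3]
force: [-0.7, 0.1, 0.5]
grip_width: 0.0007
```

```bash
python3 s.py
```

```text
plate z 0.0511 1166
plate z 0.051 1171
w plate z 0.0516
[[ 5.6857e+02  4.7540e+01  4.4300e+01  1.3000e-01 -3.7000e-01 -1.1000e-01
  -9.0000e+01 -1.0000e-02 -7.0330e+01]
 [ 5.6859e+02  4.7560e+01  4.4310e+01  7.0000e-02 -5.4000e-01  5.0000e-01
  -9.0000e+01 -0.0000e+00 -7.0330e+01]
 [ 5.6856e+02  4.7570e+01  4.4290e+01 -1.0000e-02  2.0000e-02  6.7000e-01
  -9.0010e+01 -0.0000e+00 -7.0330e+01]] 9.4167
```

View pics/cur_side.png

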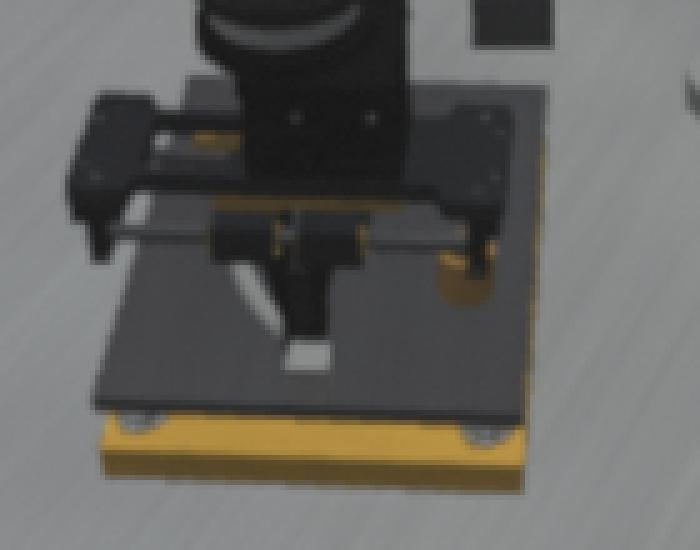

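View pics/cur_wrist.png

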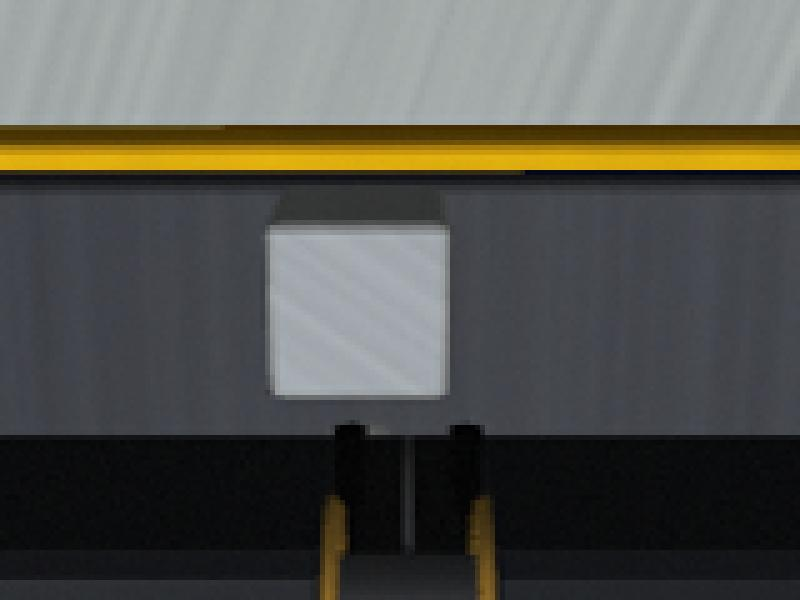

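Request:
move_arm([
  [0, 1, 0, 0, 0, 0],
  [0, 2, 0, 0, 0, 0],
  [0, 2, 0, 0, 0, 0],
  [0, 2, 0, 0, 0, 0],
  [0, 2, 0, 0, 0, 0],
  [0, 2, 0, 0, 0, 0],
])

```text
time_s: 9.92
tool_pos: [0.5686, 0.0475, 0.0425]
tool_rot: [-90.0, -0.0, -70.3]
force: [-1.5, 0.1, 3.5]
grip_width: 0.0006
```

```bash
python3 s.py
```

```text
plate z 0.0494 1171
plate z 0.0494 1173
w plate z 0.0499
[[ 5.6863e+02  4.7540e+01  4.2450e+01 -1.7500e+00 -5.9000e-01  3.8700e+00
  -9.0000e+01 -1.0000e-02 -7.0330e+01]
 [ 5.6864e+02  4.7520e+01  4.2430e+01 -3.5000e-01 -1.8000e-01  3.3500e+00
  -9.0000e+01 -1.0000e-02 -7.0340e+01]
 [ 5.6863e+02  4.7540e+01  4.2390e+01 -1.4900e+00  3.6000e-01  3.4700e+00
  -9.0000e+01 -1.0000e-02 -7.0330e+01]] 10.0667
```

Request:
move_arm([
  [0, 0.5, 0, 0, 0, 0],
  [0, 1, 0, 0, 0, 0],
  [0, 1.5, 0, 0, 0, 0],
  [0, 2, 0, 0, 0, 0],
  [0, 2.5, 0, 0, 0, 0],
  [0, 3, 0, 0, 0, 0],
  [0, 3.2, 0, 0, 0, 0],
  [0, 3.2, 0, 0, 0, 0],
  [0, 3.2, 0, 0, 0, 0],
])

```text
time_s: 10.82
tool_pos: [0.5686, 0.0476, 0.0391]
tool_rot: [-90.0, -0.0, -70.3]
force: [-1.7, -1.0, 4.7]
grip_width: 0.0005
```

```bash
python3 s.py; cat > path.py <<'E'
import numpy as np,sys,json
from cell import env
# from current commanded theta (arg1) to arg2, n rows
t0,t1,n=float(sys.argv[1]),float(sys.argv[2]),int(sys.argv[3])
a=np.array([.5309,-.0664]); y=np.radians(-70.33)
ux=np.array([np.cos(y),np.sin(y)]);uz=np.array([-np.sin(y),np.cos(y)])
def pt(th): w=np.radians(19.7-th); return a+.12*np.array([np.cos(w),np.sin(w)])
th=np.linspace(t0,t1,n+1)[1:]
ref=pt(t0)
print(json.dumps([[round(float((pt(t)-ref)@ux*1000),1),0,round(float((pt(t)-ref)@uz*1000),1),0,0,0] for t in th]))
p=env.get_obs()['tool_pos'][:2]; r=p-a; print('meas r',np.hypot(*r)*1000,'th',19.7-np.degrees(np.arctan2(r[1],r[0])))
E
python3 path.py -52 -26 19
```

```text
plate z 0.0461 1194
plate z 0.0462 1196
w plate z 0.0467
[[ 5.6864e+02  4.7550e+01  3.9170e+01 -1.2200e+00  2.6000e-01  5.0000e+00
  -9.0000e+01 -1.0000e-02 -7.0330e+01]
 [ 5.6862e+02  4.7580e+01  3.9160e+01 -1.6700e+00 -4.9000e-01  4.5800e+00
  -9.0000e+01 -1.0000e-02 -7.0330e+01]
 [ 5.6863e+02  4.7560e+01  3.9180e+01 -1.5500e+00 -2.0000e-01  4.3700e+00
  -9.0000e+01 -1.0000e-02 -7.0330e+01]] 10.9667
[[1.8, 0, 2.2, 0, 0, 0], [3.6, 0, 4.4, 0, 0, 0], [5.5, 0, 6.6, 0, 0, 0], [7.5, 0, 8.7, 0, 0, 0], [9.5, 0, 10.7, 0, 0, 0], [11.5, 0, 12.8, 0, 0, 0], [13.6, 0, 14.7, 0, 0, 0], [15.7, 0, 16.6, 0, 0, 0], [17.9, 0, 18.5, 0, 0, 0], [20.2, 0, 20.3, 0, 0, 0], [22.4, 0, 22.0, 0, 0, 0], [24.7, 0, 23.7, 0, 0, 0], [27.1, 0, 25.4, 0, 0, 0], [29.5, 0, 27.0, 0, 0, 0], [31.9, 0, 28.5, 0, 0, 0], [34.4, 0, 30.0, 0, 0, 0], [36.9, 0, 31.4, 0, 0, 0], [39.4, 0, 32.7, 0, 0, 0], [41.9, 0, 34.0, 0, 0, 0]]
meas r 120.04617503099321 th -51.98180644977562
```

Request:
move_arm([
  [1.8, 0, 2.2, 0, 0, 0],
  [3.6, 0, 4.4, 0, 0, 0],
  [5.5, 0, 6.6, 0, 0, 0],
  [7.5, 0, 8.7, 0, 0, 0],
  [9.5, 0, 10.7, 0, 0, 0],
  [11.5, 0, 12.8, 0, 0, 0],
  [13.6, 0, 14.7, 0, 0, 0],
  [15.7, 0, 16.6, 0, 0, 0],
  [17.9, 0, 18.5, 0, 0, 0],
  [20.2, 0, 20.3, 0, 0, 0],
  [22.4, 0, 22.0, 0, 0, 0],
  [24.7, 0, 23.7, 0, 0, 0],
  [27.1, 0, 25.4, 0, 0, 0],
  [29.5, 0, 27.0, 0, 0, 0],
  [31.9, 0, 28.5, 0, 0, 0],
  [34.4, 0, 30.0, 0, 0, 0],
  [36.9, 0, 31.4, 0, 0, 0],
  [39.4, 0, 32.7, 0, 0, 0],
  [41.9, 0, 34.0, 0, 0, 0],
])

```text
time_s: 12.55
tool_pos: [0.615, 0.0194, 0.0392]
tool_rot: [-90.0, -0.0, -70.3]
force: [-2.6, 2.5, 5.2]
grip_width: 0.0004
```

```bash
python3 path.py -26 0 19; python3 s.py
```

```text
[[2.6, 0, 1.2, 0, 0, 0], [5.2, 0, 2.4, 0, 0, 0], [7.9, 0, 3.5, 0, 0, 0], [10.5, 0, 4.5, 0, 0, 0], [13.2, 0, 5.5, 0, 0, 0], [15.9, 0, 6.4, 0, 0, 0], [18.7, 0, 7.3, 0, 0, 0], [21.4, 0, 8.0, 0, 0, 0], [24.2, 0, 8.8, 0, 0, 0], [27.0, 0, 9.4, 0, 0, 0], [29.8, 0, 10.0, 0, 0, 0], [32.6, 0, 10.5, 0, 0, 0], [35.5, 0, 10.9, 0, 0, 0], [38.3, 0, 11.3, 0, 0, 0], [41.2, 0, 11.6, 0, 0, 0], [44.0, 0, 11.9, 0, 0, 0], [46.9, 0, 12.0, 0, 0, 0], [49.7, 0, 12.1, 0, 0, 0], [52.6, 0, 12.2, 0, 0, 0]]
meas r 120.17805089452455 th -25.88349879955617
plate z 0.046 1532
plate z 0.046 1525
w plate z 0.0469
[[ 6.1550e+02  1.8930e+01  3.9200e+01 -3.2100e+00  2.6900e+00  4.9800e+00
  -8.9960e+01 -2.0000e-02 -7.0370e+01]
 [ 6.1550e+02  1.8910e+01  3.9250e+01 -1.8500e+00  7.5000e-01  5.4900e+00
  -8.9950e+01 -4.0000e-02 -7.0370e+01]
 [ 6.1548e+02  1.8910e+01  3.9300e+01 -1.7300e+00  1.3000e+00  5.1100e+00
  -8.9940e+01 -5.0000e-02 -7.0360e+01]] 12.7
```

Tracking well (depth ≈5 mm, radius 120.2). Continuing.

Request:
move_arm([
  [2.6, 0, 1.2, 0, 0, 0],
  [5.2, 0, 2.4, 0, 0, 0],
  [7.9, 0, 3.5, 0, 0, 0],
  [10.5, 0, 4.5, 0, 0, 0],
  [13.2, 0, 5.5, 0, 0, 0],
  [15.9, 0, 6.4, 0, 0, 0],
  [18.7, 0, 7.3, 0, 0, 0],
  [21.4, 0, 8.0, 0, 0, 0],
  [24.2, 0, 8.8, 0, 0, 0],
  [27.0, 0, 9.4, 0, 0, 0],
  [29.8, 0, 10.0, 0, 0, 0],
  [32.6, 0, 10.5, 0, 0, 0],
  [35.5, 0, 10.9, 0, 0, 0],
  [38.3, 0, 11.3, 0, 0, 0],
  [41.2, 0, 11.6, 0, 0, 0],
  [44.0, 0, 11.9, 0, 0, 0],
  [46.9, 0, 12.0, 0, 0, 0],
  [49.7, 0, 12.1, 0, 0, 0],
  [52.6, 0, 12.2, 0, 0, 0],
])

```text
time_s: 14.28
tool_pos: [0.6441, -0.0261, 0.0392]
tool_rot: [-90.0, -0.0, -70.3]
force: [-0.7, 3.1, 5.6]
grip_width: 0.0008
```

```bash
python3 path.py 0 26 19; python3 s.py
```

```text
[[2.9, 0, -0.0, 0, 0, 0], [5.7, 0, -0.1, 0, 0, 0], [8.6, 0, -0.3, 0, 0, 0], [11.4, 0, -0.5, 0, 0, 0], [14.3, 0, -0.8, 0, 0, 0], [17.1, 0, -1.2, 0, 0, 0], [20.0, 0, -1.7, 0, 0, 0], [22.8, 0, -2.2, 0, 0, 0], [25.6, 0, -2.7, 0, 0, 0], [28.4, 0, -3.4, 0, 0, 0], [31.2, 0, -4.1, 0, 0, 0], [33.9, 0, -4.9, 0, 0, 0], [36.7, 0, -5.7, 0, 0, 0], [39.4, 0, -6.6, 0, 0, 0], [42.1, 0, -7.6, 0, 0, 0], [44.8, 0, -8.6, 0, 0, 0], [47.4, 0, -9.7, 0, 0, 0], [50.0, 0, -10.9, 0, 0, 0], [52.6, 0, -12.1, 0, 0, 0]]
meas r 120.12198235136721 th 0.10315464441393019
plate z 0.0461 1622
plate z 0.0461 1622
w plate z 0.0468
[[ 6.4434e+02 -2.6960e+01  3.9140e+01 -4.5000e-01  3.2000e+00  4.2200e+00
  -8.9990e+01 -4.0000e-02 -7.0380e+01]
 [ 6.4431e+02 -2.6910e+01  3.9160e+01 -4.0000e-01  2.1200e+00  5.4900e+00
  -8.9980e+01 -5.0000e-02 -7.0380e+01]
 [ 6.4433e+02 -2.6930e+01  3.9210e+01 -9.3000e-01  2.3200e+00  5.5400e+00
  -8.9980e+01 -7.0000e-02 -7.0370e+01]] 14.4333
```

Request:
move_arm([
  [2.9, 0, 0, 0, 0, 0],
  [5.7, 0, -0.1, 0, 0, 0],
  [8.6, 0, -0.3, 0, 0, 0],
  [11.4, 0, -0.5, 0, 0, 0],
  [14.3, 0, -0.8, 0, 0, 0],
  [17.1, 0, -1.2, 0, 0, 0],
  [20.0, 0, -1.7, 0, 0, 0],
  [22.8, 0, -2.2, 0, 0, 0],
  [25.6, 0, -2.7, 0, 0, 0],
  [28.4, 0, -3.4, 0, 0, 0],
  [31.2, 0, -4.1, 0, 0, 0],
  [33.9, 0, -4.9, 0, 0, 0],
  [36.7, 0, -5.7, 0, 0, 0],
  [39.4, 0, -6.6, 0, 0, 0],
  [42.1, 0, -7.6, 0, 0, 0],
  [44.8, 0, -8.6, 0, 0, 0],
  [47.4, 0, -9.7, 0, 0, 0],
  [50.0, 0, -10.9, 0, 0, 0],
  [52.6, 0, -12.1, 0, 0, 0],
])

```text
time_s: 16.02
tool_pos: [0.6503, -0.0797, 0.0392]
tool_rot: [-90.0, -0.0, -70.3]
force: [0.1, 3.7, 5.2]
grip_width: 0.0002
```

```bash
python3 path.py 26 52 18; python3 s.py
```

```text
[[2.7, 0, -1.4, 0, 0, 0], [5.4, 0, -2.8, 0, 0, 0], [8.0, 0, -4.3, 0, 0, 0], [10.6, 0, -5.8, 0, 0, 0], [13.1, 0, -7.5, 0, 0, 0], [15.7, 0, -9.2, 0, 0, 0], [18.1, 0, -10.9, 0, 0, 0], [20.5, 0, -12.7, 0, 0, 0], [22.9, 0, -14.6, 0, 0, 0], [25.2, 0, -16.5, 0, 0, 0], [27.5, 0, -18.5, 0, 0, 0], [29.8, 0, -20.6, 0, 0, 0], [31.9, 0, -22.7, 0, 0, 0], [34.1, 0, -24.8, 0, 0, 0], [36.1, 0, -27.0, 0, 0, 0], [38.1, 0, -29.3, 0, 0, 0], [40.1, 0, -31.6, 0, 0, 0], [42.0, 0, -34.0, 0, 0, 0]]
meas r 120.18275348641197 th 26.071561216222673
plate z 0.0461 1642
plate z 0.0461 1646
w plate z 0.0468
[[ 6.5023e+02 -8.0710e+01  3.9150e+01 -3.1000e-01  3.0300e+00  4.7500e+00
  -9.0010e+01 -4.0000e-02 -7.0380e+01]
 [ 6.5023e+02 -8.0690e+01  3.9130e+01  6.1000e-01  2.9400e+00  5.4100e+00
  -9.0010e+01 -5.0000e-02 -7.0390e+01]
 [ 6.5023e+02 -8.0700e+01  3.9150e+01  3.5000e-01  1.9000e+00  5.2900e+00
  -9.0020e+01 -7.0000e-02 -7.0380e+01]] 16.1667
```

View pics/cur_side.png

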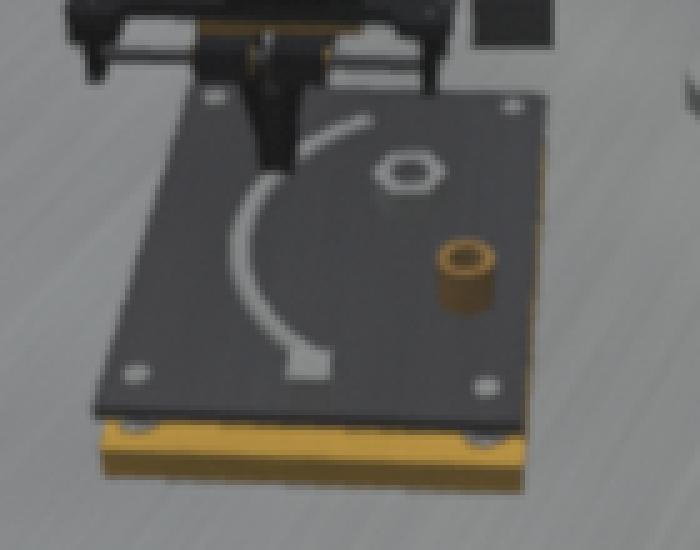

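The side view shows the fingertips on the bead at about (275,168), the plate sunk, and the nut and bush in place. Last quarter now.

Request:
move_arm([
  [2.7, 0, -1.4, 0, 0, 0],
  [5.4, 0, -2.8, 0, 0, 0],
  [8.0, 0, -4.3, 0, 0, 0],
  [10.6, 0, -5.8, 0, 0, 0],
  [13.1, 0, -7.5, 0, 0, 0],
  [15.7, 0, -9.2, 0, 0, 0],
  [18.1, 0, -10.9, 0, 0, 0],
  [20.5, 0, -12.7, 0, 0, 0],
  [22.9, 0, -14.6, 0, 0, 0],
  [25.2, 0, -16.5, 0, 0, 0],
  [27.5, 0, -18.5, 0, 0, 0],
  [29.8, 0, -20.6, 0, 0, 0],
  [31.9, 0, -22.7, 0, 0, 0],
  [34.1, 0, -24.8, 0, 0, 0],
  [36.1, 0, -27.0, 0, 0, 0],
  [38.1, 0, -29.3, 0, 0, 0],
  [40.1, 0, -31.6, 0, 0, 0],
  [42.0, 0, -34.0, 0, 0, 0],
  [42.0, 0, -34.0, 0, 0, 0],
  [42.0, 0, -34.0, 0, 0, 0],
])

```text
time_s: 17.83
tool_pos: [0.6319, -0.1316, 0.0391]
tool_rot: [-90.1, -0.1, -70.4]
force: [0.4, 2.2, 4.8]
grip_width: 0.0008
```

Request:
move_arm([
  [0, 0, 0, 0, 0, 0],
  [0, 0, 0, 0, 0, 0],
  [0, 0, 0, 0, 0, 0],
  [0, 0, 0, 0, 0, 0],
  [0, 0, 0, 0, 0, 0],
  [0, 0, 0, 0, 0, 0],
])

```text
time_s: 18.33
tool_pos: [0.6319, -0.1315, 0.039]
tool_rot: [-90.1, -0.1, -70.4]
force: [-0.2, -1.7, 4.3]
grip_width: 0.0007
```

```bash
python3 path.py 52 53 1; python3 s.py
```

```text
[[1.3, 0, -1.7, 0, 0, 0]]
meas r 120.18471283126075 th 52.50357711271677
plate z 0.0459 1651
plate z 0.046 1651
w plate z 0.0467
[[ 6.3192e+02 -1.3149e+02  3.9020e+01 -2.0000e-01 -7.8000e-01  4.9900e+00
  -9.0070e+01 -5.0000e-02 -7.0370e+01]
 [ 6.3192e+02 -1.3149e+02  3.9000e+01 -3.3000e-01 -2.0100e+00  4.6900e+00
  -9.0070e+01 -5.0000e-02 -7.0370e+01]
 [ 6.3193e+02 -1.3149e+02  3.8990e+01 -1.6400e+00 -1.8200e+00  5.5300e+00
  -9.0060e+01 -5.0000e-02 -7.0370e+01]] 18.4833
```

View pics/cur_side.png

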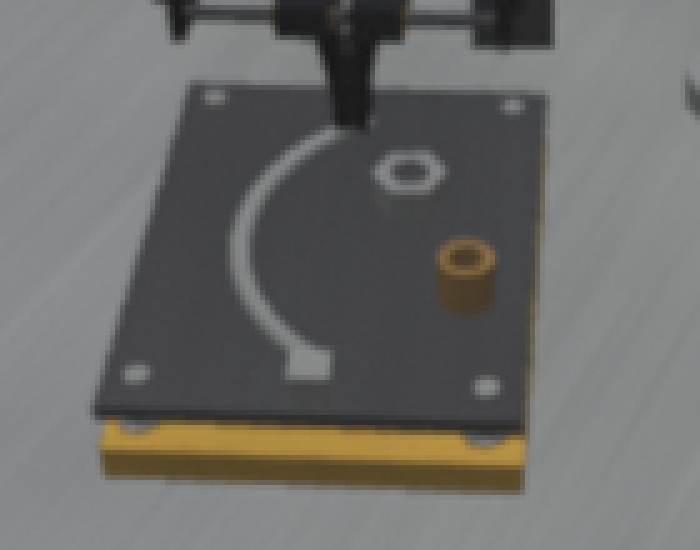

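The side view shows the fingertips resting at the far end of the seam, about (350,125), with the plate down about 5 mm and the nut and bush unmoved.

```bash
python3 -c "
from cell import job; print(job.sign_off())"
```

```text
the job is handed in; nothing more can be done
None
```

The stroke is done and the job is handed in at about 18.5 s. The closed fingers touched down on the seam end beside the lug and followed the crown to the far end in one stroke. They are still resting there with the plate lightly pressed down.

**Last checks:**
- **Position:** the tool was 120.2 mm from the seam's axis (nominal 120 mm), at +52.5° along the arc, where the far end is at +52°.
- **Pressing:** both cameras showed the plate sunk about 5 mm at every check from the start of the stroke to the end. The downward force was about 4–5.5 N.
- **Contact:** I saw no lift-off, and the plate was never near its stop. I only checked at the start, at each quarter of the stroke and at the end.
- **Loose parts:** the nut and bush looked unmoved in the side view. I did not recheck the other bench parts after the stroke.

**One disagreement:** contact came with the TCP at a height of 0.044 m, not the 0.067 m that `env.nose_length` implies. The closed fingertips are about 12 mm behind the TCP, not 11 mm ahead of it. The cameras had shown this beforehand, so I found the touchdown height by small downward steps, watching the force.

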